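# Finish packing the wax kit

### The job

Somebody has begun packing the wax crate: one of its two long rows already holds a tall bottle, the other a squat tin. Finish it by standing every bottle and tin from the bench upright on the floor of the crate, one to a cell, each in the row that was begun with its own kind, and tip the tall carton over onto its back across the batten at its foot, so that the whole kit fits under the low van shelf. Leave the tools, and the two that were already in the crate, where they are.

Things in the scene. Friction and masses are not known exactly. Their poses are not given: they have to be found in the camera images.
- crate: Fixed open plywood crate, 148 mm (its x) by 424 mm (its y) by 26 mm high, walls, dividers and floor 4 mm thick. Two rows of five cells: centres at x = +36 mm (far row) or -36 mm (near row), y = -168, -84, 0, +84, +168 mm; cells are 68 by 80 mm inside, their floor 4 mm above the bench. Origin at the centre of its underside, x roughly away from the robot, z up.
- bottle1: Tall white plastic wax bottle with a narrower grey screw cap: body 46 mm across and 72 mm high, cap 26 mm across, 95 mm high in all, 160 g. Origin at the centre of its underside, z up its axis. Loose on the bench at the start, or absent (no pose).
- bottle2: Tall white plastic wax bottle with a narrower grey screw cap: body 46 mm across and 72 mm high, cap 26 mm across, 95 mm high in all, 160 g. Origin at the centre of its underside, z up its axis. Loose on the bench at the start, or absent (no pose).
- bottle3: Tall white plastic wax bottle with a narrower grey screw cap: body 46 mm across and 72 mm high, cap 26 mm across, 95 mm high in all, 160 g. Origin at the centre of its underside, z up its axis. Loose on the bench at the start, or absent (no pose).
- bottle4: Tall white plastic wax bottle with a narrower grey screw cap: body 46 mm across and 72 mm high, cap 26 mm across, 95 mm high in all, 160 g. Origin at the centre of its underside, z up its axis. Loose on the bench at the start, or absent (no pose).
- tin1: Squat bare-metal wax tin, a plain cylinder 50 mm across and 58 mm high, 160 g. Origin at the centre of its underside, z up its axis. Loose on the bench at the start, or absent (no pose).
- tin2: Squat bare-metal wax tin, a plain cylinder 50 mm across and 58 mm high, 160 g. Origin at the centre of its underside, z up its axis. Loose on the bench at the start, or absent (no pose).
- tin3: Squat bare-metal wax tin, a plain cylinder 50 mm across and 58 mm high, 160 g. Origin at the centre of its underside, z up its axis. Loose on the bench at the start, or absent (no pose).
- tin4: Squat bare-metal wax tin, a plain cylinder 50 mm across and 58 mm high, 160 g. Origin at the centre of its underside, z up its axis. Loose on the bench at the start, or absent (no pose).
- first_bottle: Tall white plastic wax bottle with a narrower grey screw cap: body 46 mm across and 72 mm high, cap 26 mm across, 95 mm high in all, 160 g. Origin at the centre of its underside, z up its axis. Stands in the crate at the start, at x = 36, y = 168 mm or x = -36, y = -84 mm of its frame; its row is for its kind. It stays there.
- first_tin: Squat bare-metal wax tin, a plain cylinder 50 mm across and 58 mm high, 160 g. Origin at the centre of its underside, z up its axis. Stands in the crate at the start, at x = 36, y = 168 mm or x = -36, y = -84 mm of its frame; its row is for its kind. It stays there.
- carton: Tall closed cardboard carton, 74 mm deep (its x) by 110 mm wide (its y) by 190 mm high (its z), 200 to 420 g, standing upright on the bench. Origin at the centre of its underside. Its front, with a paper panel, faces its own -x, towards the robot; its back faces its +x and stands within about 3 mm of the batten.
- batten: Wooden strip fixed to the bench, 12 mm thick (its x, from 0 to +12 mm), 160 mm long (its y), 10 mm high, that blocks the carton's bottom edge on the back side. Origin on the bench at the middle of the face that looks at the carton (its -x side); its x points the way the carton is to fall. Once over, the carton lies across it, its bottom end about 25 mm short of it and raised a few degrees.
- cork_block: Cork sanding block, 45 (x) by 90 (y) by 30 mm, loose bystander on the bench, to be left alone. Origin at the centre of its underside.
- brush: Horsehair brush with wooden back, 110 (x) by 50 (y) by 42 mm, loose bystander on the bench, to be left alone. Origin at the centre of its underside.
- file_holder: Steel file holder, 100 (x) by 35 (y) mm, 37 mm high at one end, loose bystander on the bench, to be left alone. Origin at the centre of its underside.
There are look-alikes about, which are no part of the job. What is shaped like the tin3 but green or yellow is not meant.

How it is judged:
By the outcome, as a careful person would: the job done as asked, in the order asked, and still so for the second after the job is handed in, with the robot touching nothing.
Of bottle1, bottle2, bottle3, bottle4 only 2 to 4 are there at a start; the rules pass over those that are not, and their reading is None.
Of tin1, tin2, tin3, tin4 only 2 to 4 are there at a start; the rules pass over those that are not, and their reading is None.
At some moment in a run one of tin1, tin2, tin3, tin4 may be knocked a few centimetres aside while the robot is not near it.
It also fails if it takes over 210 s, if anything falls off the work surface, if the arm or the gripper's body presses on something with over 40 N, if the wrist force passes 120 N, or if a joint passes its speed limit or range.

### The arm

A 6-joint arm with a two-finger parallel gripper is mounted at the origin on the work surface. World frame = base frame: x ahead of the robot, y to its left, z up, the work surface at z = 0. Lengths are in mm, angles in rad, forces in N, time in s.
With the tool pointing down it reaches from about 350 to 775 mm from the base axis. Payload 7.3 kg.
Tool frame: the origin (TCP) lies midway between the tips of the shut fingers; the grasp point (between the pads) lies 19 mm behind it; z points along the fingers, x is the direction in which the jaws open and shut, and the axes are right-handed (so a half turn about z gives the same grasp; the last joint's range is limited). The gripper opens to 92 mm and grips with 3 to 60 N. Pads are 19 mm wide; open, the fingers measure 130 mm over their backs; the gripper's body (75 mm by 190 mm) begins 47 mm behind the grasp point.
Start: joints at [1.169, 0.342, 1.524, -0, 1.275, -0.146], TCP at [132.819, 507.941, 226.741] pointing down, gripper open.
Joint ranges: [-2.53, 2.53], [-0.77, 2.02], [0.04, 2.7], [-1, 4.14], [0.28, 2.66], [-3.11, 3.11]. Speed limits (rad/s): [2.57, 2.57, 3.14, 3.14, 3.14, 3.14].

### API

Orientations are given as [roll, pitch, yaw] about the fixed x, y, z axes, in that order (R = Rz(yaw) Ry(pitch) Rx(roll)).
In Python, from plant import bot gives the robot as it stands.
- The arm moves only by the shell command python3 -m pendant 'ROWS' [OPENING]. ROWS is JSON, a list of rows, each an object with "linear": the shift along the world's x, y, z in mm, a list of three; "twist": the turn about the world's z in degrees. In form: [{"linear": [x, y, z], "twist": twist}, ...]. A call has 1 to 20 rows; each row is the pose to reach, as a shift and turn from the pose commanded when the call began; what a row does not reach only later rows make up. A row lasts 1/8 s, in which the tool goes at most 62.5 mm and 10.7 degrees, less where a joint would pass 70% of its speed; a pose out of reach is approached as far as the arm can. A call with a gripper value outside its range is refused whole. OPENING is the closure in counts, from 0 (fully open) to 255 (shut), set as the call begins (- or left out, the last holds). The fingers move at their own pace and stop on an object; the grip force is fixed at half the most. Time passes only in rows, so rows that repeat a pose let the fingers close. It gives the time, the measured TCP pose, the force and the opening at its end, in the units of the state.
- bot.get_obs(): the state, without advancing time (a new reading comes with each control period).
- bot.capture(name): name is "scene" or "top" or "wrist"; returns a dict with "frame" (400x640x3 uint8, blue, green, red), "z_map" (400x640 float32, mm along the optical axis (not along the pixel's ray), 0 where there is no reading), "fx", "fy", "cx", "cy" (pixels), "rvec" (rotation vector, rad) and "tvec" (3), from world to camera coordinates, as OpenCV has them. Camera axes: x right, y down, z forward; pixel columns grow to the right and rows downward; lengths in mm; the calibration is good to about 2 mm. A picture is of the moment at which its call begins.
- bot.close_job(): hands the job in, once; it reports no verdict.
The state is a dict: "time": time; "joint_positions": joint angles; "dq": joint speeds; "tau": joint torques, N m; "tool_pos": TCP position; "tcp_rot": TCP orientation; "contact_force": force on the tool from outside, world axes, zero at the start; "moment": the same for the moment, N m; "grip_width": finger opening in mm.
Only numpy, scipy, OpenCV 4.12 (cv2) and the standard library are available. Lean on these libraries where they do the work, as an engineer would, in place of code of your own. Each camera call takes 0.05 s, during which the arm holds its last target. There are 200 camera calls.

## Working session

There is one attempt and no reset: what is moved stays moved. The work goes in short steps, Python scripts to look and compute and a shell command to move; the robot and the scene stay as the last step left them, time stands still between calls to the robot, and variables do not carry over. Pictures are saved under pics/ and viewed, about 12 in all and at most 16, crops included, and the job is handed in when it is done.

```bash
ls; mkdir -p pics; cat > h.py <<'E'
from plant import bot
import numpy as np, cv2
def cap(n):
    c=bot.capture(n); c['R']=cv2.Rodrigues(np.array(c['rvec'],float))[0]; c['t']=np.array(c['tvec'],float).ravel(); return c
def world(c):
    z=c['z_map']; v,u=np.mgrid[:z.shape[0],:z.shape[1]]
    P=np.stack([(u-c['cx'])/c['fx']*z,(v-c['cy'])/c['fy']*z,z],-1)
    W=(P-c['t'])@c['R']; W[z<=0]=np.nan; return W
E
python3 - <<'E'
from h import *
for n in('top','scene'):
    c=cap(n); cv2.imwrite(f'pics/{n}0.png',c['frame']); np.savez(f'{n}0.npz',W=world(c),f=c['frame'])
    print(n,-c['R'].T@c['t'],c['R'][2],c['fx'])
s=bot.get_obs(); print(s)
E
```

```text
pics
top [ 400.86483881   55.68423018 1046.12793379] [ 0.08329184 -0.02971142 -0.99608218] 379.8560622823418
scene [1140.43497679  -30.7592925   855.27948708] [-0.61583378  0.06594845 -0.78511118] 393.8258127356791
{'time': 0.1, 'joint_positions': array([ 1.16900489e+00,  3.42663726e-01,  1.52491275e+00, -8.13168780e-06,
        1.27540941e+00, -1.45971357e-01]), 'dq': array([ 2.22863150e-03, -5.09040021e-04, -9.34732894e-04, -4.03878227e-05,
       -1.71033829e-03,  3.90804696e-04]), 'tau': array([ 1.47520263e-03, -4.31997442e+01, -2.44697607e+01,  7.18801981e-02,
        5.24525985e-02, -6.91988316e-05]), 'tool_pos': array([132.66841157, 507.58591038, 226.11197446]), 'tcp_rot': array([-3.14139770e+00,  1.37953840e-03,  1.31497875e+00]), 'contact_force': array([ 0.12410937, -0.11052521,  0.01213129]), 'moment': array([0.00393291, 0.00659641, 0.03047587]), 'grip_width': 91.78887361295847}
```

View pics/top0.png

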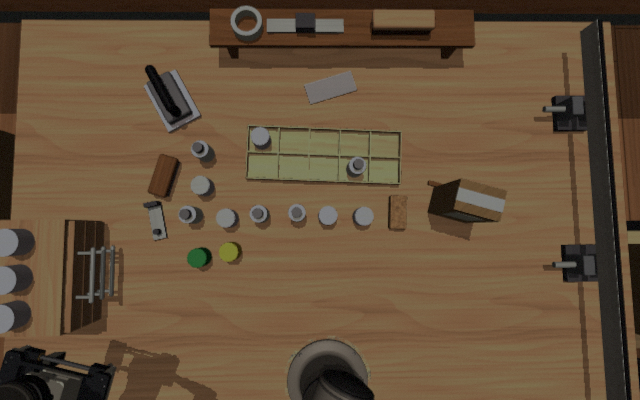

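View pics/scene0.png

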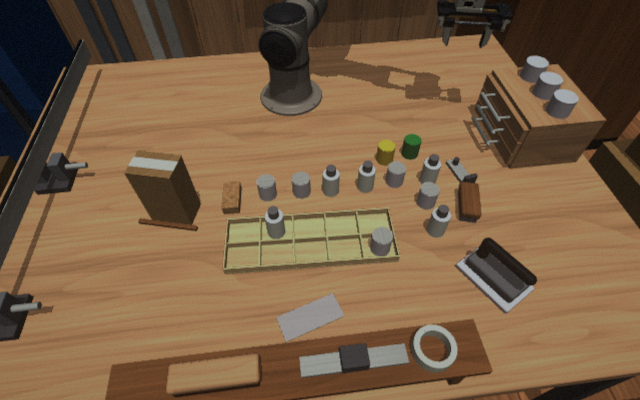

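```bash
cat > find.py <<'E'
from h import *
def objs(W,f,zl=(45,110),box=(200,760,-330,460)):
    m=(W[...,2]>zl[0])&(W[...,2]<zl[1])&(W[...,0]>box[0])&(W[...,0]<box[1])&(W[...,1]>box[2])&(W[...,1]<box[3])
    n,l,st,ce=cv2.connectedComponentsWithStats(m.astype(np.uint8))
    out=[]
    for i in range(1,n):
        if st[i,4]<30: continue
        P=W[l==i]; zt=np.percentile(P[:,2],95); T=P[P[:,2]>zt-8]
        (cx,cy),r=cv2.minEnclosingCircle(T[:,:2].astype(np.float32))
        out.append((ce[i].round(),zt,(cx,cy),r,T[:,:2].mean(0),len(T),np.median(f[l==i],0)))
    return out
def show(o):
    for a in o: print(a[0],'zt %.0f c %.0f %.0f r %.0f mean %.0f %.0f n %d'%(a[1],*a[2],a[3],*a[4],a[5]),a[6])
E
python3 - <<'E'
from find import *
for n in('top','scene'):
    d=np.load(n+'0.npz'); print(n); show(objs(d['W'],d['f'])); 
d=np.load('top0.npz');W=d['W']
def bx(z0,z1,b):
    m=(W[...,2]>z0)&(W[...,2]<z1)&(W[...,0]>b[0])&(W[...,0]<b[1])&(W[...,1]>b[2])&(W[...,1]<b[3])
    n,l,st,ce=cv2.connectedComponentsWithStats(m.astype(np.uint8))
    for i in range(1,n):
        if st[i,4]>40:
            P=W[l==i]; print(ce[i].round(),'z',np.percentile(P[:,2],[5,50,95]).round(),cv2.minAreaRect(P[:,:2].astype(np.float32)))
print('carton');bx(170,210,(300,700,-500,-200))
print('crate');bx(20,32,(480,740,-170,260))
print('low');bx(20,48,(300,700,-250,480))
E
```

```text
top
[168. 103.] zt 104 c 732 410 r 34 mean 733 404 n 209 [12. 11. 12.]
[260. 137.] zt 65 c 646 171 r 26 mean 646 170 n 282 [129. 126. 125.]
[201. 150.] zt 96 c 610 324 r 13 mean 610 324 n 92 [77. 79. 82.]
[357. 166.] zt 101 c 564 -83 r 13 mean 564 -83 n 82 [89. 93. 94.]
[200. 185.] zt 61 c 518 326 r 25 mean 518 325 n 290 [119. 126. 125.]
[441. 201.] zt 106 c 471 -317 r 44 mean 470 -298 n 57 [14. 23. 30.]
[259. 214.] zt 96 c 442 173 r 13 mean 442 173 n 86 [ 96.  98. 101.]
[297. 213.] zt 96 c 444 75 r 13 mean 444 75 n 80 [104. 109. 111.]
[188. 214.] zt 96 c 442 354 r 13 mean 442 353 n 90 [79.  80.5 83. ]
[328. 215.] zt 62 c 437 -6 r 25 mean 436 -6 n 284 [130. 127. 126.]
[364. 216.] zt 62 c 433 -100 r 25 mean 433 -100 n 287 [126. 126. 125.]
[226. 218.] zt 61 c 432 259 r 25 mean 433 259 n 295 [123. 126. 125.]
[229. 252.] zt 62 c 345 251 r 25 mean 345 251 n 301 [ 50. 126. 125.]
[197. 258.] zt 61 c 331 331 r 25 mean 331 331 n 301 [47. 92. 39.]
scene
[412. 141.] zt 62 c 333 333 r 26 mean 334 332 n 174 [ 48. 106.  49.]
[386. 147.] zt 62 c 345 252 r 26 mean 348 252 n 184 [ 54. 156. 165.]
[431
[... 2052 characters left out ...]
49.20682907104492, 109.94157409667969), 72.91706848144531)
[209. 189.] z [22. 35. 47.] ((510.8167724609375, 310.24755859375), (15.388797760009766, 45.98971176147461), 62.10839080810547)
[398. 212.] z [26. 30. 33.] ((443.8976135253906, -196.89047241210938), (46.135677337646484, 87.39664459228516), 87.80810546875)
[151. 204.] z [25. 35. 39.] ((472.07470703125, 460.98248291015625), (12.611501693725586, 36.51652908325195), 10.508338928222656)
[198. 216.] z [23. 36. 47.] ((440.23907470703125, 338.880126953125), (15.754119873046875, 42.73380661010742), 81.26480865478516)
[207. 255.] z [21. 32. 45.] ((334.671142578125, 314.53216552734375), (45.2893180847168, 15.675187110900879), 11.341493606567383)
```

Wanted: bottles at (201,150), (188,215), (259,214) and (297,213), tins at (201,186), (227,218), (328,216) and (364,216). Could be mistaken for these:
- the green tin at (199,258) and the yellow tin at (230,252)
- three cans on the cabinet at (5,242), (5,280) and (5,318)
- first_tin at (261,138) and first_bottle at (358,166), both already in the crate

The far row is for tins and the near row for bottles. I'll hover over the bottle at (201,150) first.

```bash
python3 -m pendant '[{"linear":[477,-184,-27],"twist":-30},{"linear":[477,-184,-27],"twist":-30},{"linear":[477,-184,-27],"twist":-30},{"linear":[477,-184,-27],"twist":-30},{"linear":[477,-184,-27],"twist":-30},{"linear":[477,-184,-27],"twist":-30},{"linear":[477,-184,-27],"twist":-30},{"linear":[477,-184,-27],"twist":-30},{"linear":[477,-184,-27],"twist":-30},{"linear":[477,-184,-27],"twist":-30},{"linear":[477,-184,-27],"twist":-30},{"linear":[477,-184,-27],"twist":-30}]' 0
python3 - <<'E'
from find import *
c=cap('wrist'); d=np.load('top0.npz')
a=cv2.resize(d['f'][120:270,140:410],None,fx=2.4,fy=2.4)
b=cv2.resize(c['frame'],(400,250)); a=cv2.resize(a,(648,340))
im=np.zeros((595,650,3),np.uint8); im[:340,:648]=a; im[342:592,:400]=b; cv2.imwrite('pics/chk1.png',im)
show(objs(world(c),c['frame']))
E
```

```text
time: 1.6
tool_pos: [608.6, 325.1, 200.5]
tcp_rot: [3.142, -0.001, 0.793]
contact_force: [-1.3, -0.5, 0.7]
grip_width: 91.9
[210.  29.] zt 95 c 443 355 r 13 mean 444 355 n 1106 [142. 144. 149.]
[54. 34.] zt 60 c 346 252 r 26 mean 347 254 n 3063 [  0. 156. 192.]
[140. 102.] zt 60 c 433 261 r 25 mean 434 262 n 2543 [205. 218. 216.]
[257. 118.] zt 60 c 519 327 r 25 mean 519 328 n 2342 [155. 165. 163.]
[ 84. 176.] zt 95 c 443 175 r 14 mean 444 177 n 877 [133. 136. 140.]
[325. 190.] zt 95 c 612 326 r 13 mean 611 326 n 701 [157. 174. 181.]
[462. 221.] zt 102 c 722 403 r 21 mean 718 398 n 843 [25. 24. 26.]
[247. 300.] zt 63 c 647 173 r 25 mean 639 181 n 910 [199. 211. 208.]
```

View pics/chk1.png

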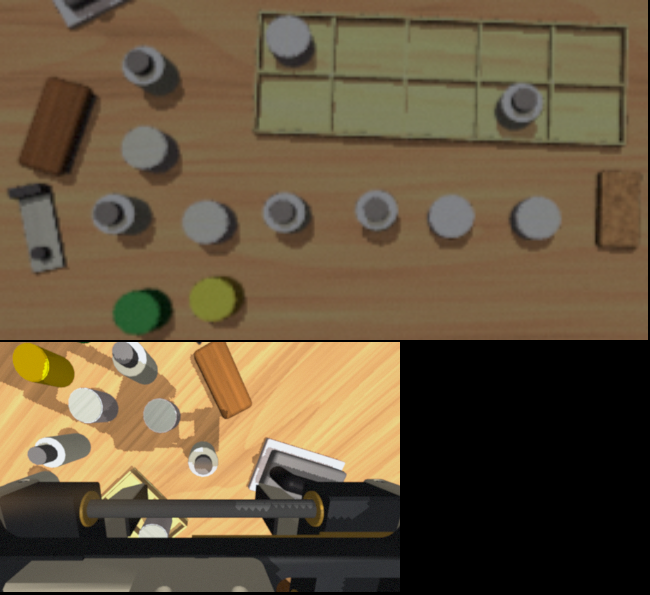

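The crop confirms bottles with grey caps at (145,65), (113,213), (285,210) and (377,208), and bare tins at (147,148), (208,222), (452,216) and (537,217). Green and yellow stand apart. I'll descend on the first bottle.

```bash
python3 -m pendant '[{"linear":[1,2,-60]},{"linear":[1,2,-120]},{"linear":[1,2,-161]},{"linear":[1,2,-161]},{"linear":[1,2,-161]}]' 0
python3 -m pendant '[{"linear":[0,0,0]},{"linear":[0,0,0]},{"linear":[0,0,0]},{"linear":[0,0,0]},{"linear":[0,0,0]},{"linear":[0,0,60]},{"linear":[0,0,121]},{"linear":[0,0,121]}]' 255
```

```text
schema error: expected keys linear, twist
schema error: expected keys linear, twist
```

```bash
python3 -m pendant '[{"linear":[1,2,-60],"twist":0},{"linear":[1,2,-120],"twist":0},{"linear":[1,2,-161],"twist":0},{"linear":[1,2,-161],"twist":0},{"linear":[1,2,-161],"twist":0}]' 0 && python3 -m pendant '[{"linear":[0,0,0],"twist":0},{"linear":[0,0,0],"twist":0},{"linear":[0,0,0],"twist":0},{"linear":[0,0,0],"twist":0},{"linear":[0,0,0],"twist":0},{"linear":[0,0,60],"twist":0},{"linear":[0,0,121],"twist":0},{"linear":[0,0,121],"twist":0}]' 255
```

```text
time: 2.28
tool_pos: [611.9, 326.8, 41.2]
tcp_rot: [3.14, -0.003, 0.792]
contact_force: [0.6, -0.7, -0.2]
grip_width: 91.9
time: 3.28
tool_pos: [613.5, 327.1, 166.2]
tcp_rot: [3.137, -0.011, 0.791]
contact_force: [0.1, -0.2, -1.8]
grip_width: 45.7
```

```bash
python3 -m pendant '[{"linear":[-35,-155,0],"twist":42},{"linear":[-35,-155,0],"twist":42},{"linear":[-35,-155,0],"twist":42},{"linear":[-35,-155,0],"twist":42},{"linear":[-35,-155,0],"twist":42},{"linear":[-35,-155,0],"twist":42},{"linear":[-35,-155,0],"twist":42}]'
python3 - <<'E'
from h import *
s=bot.get_obs();print(s['tool_pos'],s['tcp_rot'])
c=cap('scene'); cv2.imwrite('pics/s1.png',cv2.resize(c['frame'][130:290,220:480],None,fx=2.5,fy=2.5))
W=world(c);np.savez('s1.npz',W=W,f=c['frame'])
E
```

```text
time: 4.15
tool_pos: [575.7, 171.5, 159.3]
tcp_rot: [-3.141, 0.0, 1.523]
contact_force: [-0.2, 0.6, -1.9]
grip_width: 45.1
[575.65988474 171.45236572 159.28886938] [-3.14096941e+00  3.19384609e-05  1.52345591e+00]
```

View pics/s1.png

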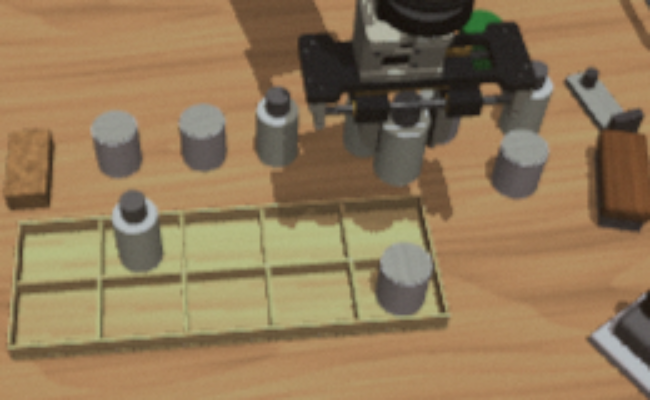

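The held bottle is upright at (400,140), over the near-row +y cell at (385,230). I'll lower it, release it, then go to the next bottle.

```bash
python3 -m pendant '[{"linear":[0,0,-60],"twist":0},{"linear":[0,0,-105],"twist":0},{"linear":[0,0,-116],"twist":0},{"linear":[0,0,-116],"twist":0},{"linear":[0,0,-116],"twist":0}]' && python3 -m pendant '[{"linear":[0,0,0],"twist":0},{"linear":[0,0,0],"twist":0},{"linear":[0,0,0],"twist":0},{"linear":[0,0,50],"twist":0},{"linear":[0,0,110],"twist":0},{"linear":[-133,4,116],"twist":-42},{"linear":[-133,4,116],"twist":-42},{"linear":[-133,4,116],"twist":-42},{"linear":[-133,4,116],"twist":-42},{"linear":[-133,4,116],"twist":-42},{"linear":[-133,4,116],"twist":-42}]' 80
python3 - <<'E'
from find import *
c=cap('top');f=c['frame'];cv2.imwrite('pics/t2.png',f);show(objs(world(c),f,box=(400,700,-200,380)))
c=cap('wrist');show(objs(world(c),c['frame']))
E
```

```text
time: 4.82
tool_pos: [576.7, 171.2, 44.9]
tcp_rot: [3.139, -0.001, 1.524]
contact_force: [-0.5, -0.3, -1.5]
grip_width: 45.6
time: 6.2
tool_pos: [443.0, 174.9, 159.7]
tcp_rot: [3.142, -0.0, 0.795]
contact_force: [-0.0, 0.7, 0.3]
grip_width: 63.1
[260. 136.] zt 66 c 646 170 r 25 mean 645 170 n 285 [137.  135.  133.5]
[261. 161.] zt 101 c 576 170 r 13 mean 576 169 n 82 [88. 90. 94.]
[357. 166.] zt 101 c 564 -83 r 13 mean 564 -83 n 79 [ 95. 100. 101.]
[297. 213.] zt 97 c 444 75 r 13 mean 443 75 n 83 [112. 117. 119.]
[328. 215.] zt 61 c 437 -6 r 25 mean 436 -6 n 286 [138. 135. 134.]
[364. 216.] zt 62 c 433 -101 r 25 mean 433 -100 n 284 [135. 135. 134.]
[499.  32.] zt 95 c 442 355 r 13 mean 442 353 n 1597 [144. 146. 150.]
[305.  38.] zt 59 c 345 252 r 25 mean 345 252 n 3733 [  0. 241. 238.]
[390. 115.] zt 59 c 433 260 r 25 mean 432 260 n 3155 [240. 241. 238.]
[519. 134.] zt 59 c 519 327 r 25 mean 517 326 n 3185 [218. 227. 226.]
[322. 199.] zt 95 c 442 175 r 13 mean 442 175 n 955 [153. 167. 178.]
[259. 291.] zt 84 c 455 82 r 3 mean 455 83 n 20 [244. 241. 237.]
[396. 302.] zt 65 c 563 153 r 3 mean 562 154 n 12 [81.  97.  98.5]
```

```bash
python3 -m pendant '[{"linear":[0,0,-60],"twist":0},{"linear":[0,0,-110],"twist":0},{"linear":[0,0,-121],"twist":0},{"linear":[0,0,-121],"twist":0}]' && python3 -m pendant '[{"linear":[0,0,0],"twist":0},{"linear":[0,0,0],"twist":0},{"linear":[0,0,0],"twist":0},{"linear":[0,0,0],"twist":0},{"linear":[0,0,60],"twist":0},{"linear":[0,0,121],"twist":0},{"linear":[130,-88,121],"twist":42},{"linear":[130,-88,121],"twist":42},{"linear":[130,-88,121],"twist":42},{"linear":[130,-88,121],"twist":42},{"linear":[130,-88,121],"twist":42},{"linear":[130,-88,121],"twist":42},{"linear":[130,-88,65],"twist":42},{"linear":[130,-88,15],"twist":42},{"linear":[130,-88,5],"twist":42},{"linear":[130,-88,5],"twist":42},{"linear":[130,-88,5],"twist":42}]' 255
```

```text
time: 6.8
tool_pos: [443.2, 175.0, 39.0]
tcp_rot: [-3.141, 0.0, 0.792]
contact_force: [-0.3, -0.4, 0.7]
grip_width: 62.9
time: 8.93
tool_pos: [573.2, 87.2, 44.7]
tcp_rot: [3.14, -0.0, 1.524]
contact_force: [0.1, 0.1, -1.1]
grip_width: 45.7
```

```bash
python3 -m pendant '[{"linear":[0,0,0],"twist":0},{"linear":[0,0,0],"twist":0},{"linear":[0,0,0],"twist":0},{"linear":[0,0,50],"twist":0},{"linear":[0,0,110],"twist":0},{"linear":[-129,-11,116],"twist":-42},{"linear":[-129,-11,116],"twist":-42},{"linear":[-129,-11,116],"twist":-42},{"linear":[-129,-11,116],"twist":-42},{"linear":[-129,-11,116],"twist":-42},{"linear":[-129,-11,60],"twist":-42},{"linear":[-129,-11,5],"twist":-42},{"linear":[-129,-11,-5],"twist":-42},{"linear":[-129,-11,-5],"twist":-42}]' 80 && python3 -m pendant '[{"linear":[0,0,0],"twist":0},{"linear":[0,0,0],"twist":0},{"linear":[0,0,0],"twist":0},{"linear":[0,0,0],"twist":0},{"linear":[0,0,60],"twist":0},{"linear":[0,0,121],"twist":0},{"linear":[125,-72,121],"twist":42},{"linear":[125,-72,121],"twist":42},{"linear":[125,-72,121],"twist":42},{"linear":[125,-72,121],"twist":42},{"linear":[125,-72,121],"twist":42},{"linear":[125,-72,121],"twist":42},{"linear":[125,-72,65],"twist":42},{"linear":[125,-72,15],"twist":42},{"linear":[125,-72,5],"twist":42},{"linear":[125,-72,5],"twist":42},{"linear":[125,-72,5],"twist":42}]' 255
```

```text
time: 10.68
tool_pos: [444.3, 75.9, 39.2]
tcp_rot: [-3.141, 0.0, 0.793]
contact_force: [0.2, -0.1, 1.3]
grip_width: 63.0
time: 12.8
tool_pos: [569.3, 4.0, 44.7]
tcp_rot: [3.14, 0.0, 1.524]
contact_force: [-1.0, 0.5, -0.9]
grip_width: 45.4
```

```bash
python3 -m pendant '[{"linear":[0,0,0],"twist":0},{"linear":[0,0,0],"twist":0},{"linear":[0,0,0],"twist":0},{"linear":[0,0,50],"twist":0},{"linear":[0,0,110],"twist":0},{"linear":[-126,350,116],"twist":-42},{"linear":[-126,350,116],"twist":-42},{"linear":[-126,350,116],"twist":-42},{"linear":[-126,350,116],"twist":-42},{"linear":[-126,350,116],"twist":-42},{"linear":[-126,350,116],"twist":-42},{"linear":[-126,350,116],"twist":-42},{"linear":[-126,350,116],"twist":-42},{"linear":[-126,350,60],"twist":-42},{"linear":[-126,350,5],"twist":-42},{"linear":[-126,350,-5],"twist":-42},{"linear":[-126,350,-5],"twist":-42}]' 80 && python3 -m pendant '[{"linear":[0,0,0],"twist":0},{"linear":[0,0,0],"twist":0},{"linear":[0,0,0],"twist":0},{"linear":[0,0,0],"twist":0},{"linear":[0,0,60],"twist":0},{"linear":[0,0,121],"twist":0},{"linear":[119,-519,121],"twist":42},{"linear":[119,-519,121],"twist":42},{"linear":[119,-519,121],"twist":42},{"linear":[119,-519,121],"twist":42},{"linear":[119,-519,121],"twist":42},{"linear":[119,-519,121],"twist":42},{"linear":[119,-519,121],"twist":42},{"linear":[119,-519,121],"twist":42},{"linear":[119,-519,121],"twist":42},{"linear":[119,-519,121],"twist":42},{"linear":[119,-519,121],"twist":42},{"linear":[119,-519,121],"twist":42}]' 255 && python3 -m pendant '[{"linear":[0,0,-60],"twist":0},{"linear":[0,0,-106],"twist":0},{"linear":[0,0,-116],"twist":0},{"linear":[0,0,-116],"twist":0},{"linear":[0,0,-116],"twist":0}]' 255
```

```text
time: 14.92
tool_pos: [443.9, 353.1, 39.4]
tcp_rot: [3.141, -0.0, 0.79]
contact_force: [-0.2, 1.1, 0.9]
grip_width: 63.3
time: 17.18
tool_pos: [561.6, -163.6, 159.9]
tcp_rot: [-3.141, -0.0, 1.526]
contact_force: [0.1, -0.4, -1.7]
grip_width: 45.6
time: 17.8
tool_pos: [562.4, -164.4, 44.7]
tcp_rot: [3.14, 0.0, 1.526]
contact_force: [0.8, 0.1, -1.4]
grip_width: 45.6
```

Release, rise over the tin at about (434,-100), and look for the tins with fresh pictures.

```bash
python3 -m pendant '[{"linear":[0,0,0],"twist":0},{"linear":[0,0,0],"twist":0},{"linear":[0,0,0],"twist":0},{"linear":[0,0,50],"twist":0},{"linear":[0,0,110],"twist":0},{"linear":[-128,64,116],"twist":-42},{"linear":[-128,64,116],"twist":-42},{"linear":[-128,64,116],"twist":-42},{"linear":[-128,64,116],"twist":-42},{"linear":[-128,64,116],"twist":-42}]' 80
python3 - <<'E'
from find import *
c=cap('top');f=c['frame'];cv2.imwrite('pics/t3.png',f[90:300,120:520]);show(objs(world(c),f,box=(300,700,-250,400)))
print();c=cap('wrist');show(objs(world(c),c['frame']))
print();c=cap('scene');show(objs(world(c),c['frame'],box=(300,700,-250,400)))
E
```

```text
time: 19.05
tool_pos: [433.9, -101.1, 160.1]
tcp_rot: [3.141, -0.0, 0.793]
contact_force: [-0.7, 0.1, 0.6]
grip_width: 63.0
[260. 137.] zt 66 c 646 171 r 25 mean 646 170 n 281 [137. 135. 134.]
[260. 162.] zt 101 c 576 170 r 13 mean 576 169 n 83 [93. 93. 95.]
[292. 164.] zt 100 c 571 86 r 13 mean 571 86 n 83 [ 98.  104.5 105. ]
[324. 165.] zt 100 c 567 3 r 13 mean 567 3 n 84 [101. 103. 104.]
[356. 165.] zt 101 c 565 -83 r 13 mean 564 -83 n 81 [88. 90. 93.]
[389. 164.] zt 101 c 560 -166 r 12 mean 563 -168 n 43 [100. 101. 102.]
[200. 185.] zt 61 c 518 326 r 25 mean 518 325 n 290 [128. 134. 134.]
[328. 215.] zt 61 c 437 -6 r 25 mean 436 -6 n 283 [138. 135. 134.]
[226. 218.] zt 61 c 433 259 r 25 mean 433 259 n 297 [131. 135. 134.]
[357. 218.] zt 61 c 427 -86 r 15 mean 427 -83 n 51 [83. 87. 85.]
[229. 252.] zt 61 c 345 251 r 25 mean 345 251 n 297 [ 54. 134. 133.]
[197. 258.] zt 61 c 331 331 r 25 mean 331 331 n 305 [51. 98. 42.]

[410. 117.] zt 59 c 437 -5 r 25 mean 436 -5 n 3149 [241. 243. 240.]
[605. 159.] zt 95 c 569 84 r 12 mean 565 79 n 530 [ 94. 105. 107.]
[324. 195.] zt 59 c 434 -100
[... 220 characters left out ...]
 252 n 183 [ 57. 165. 173.]
[396. 169.] zt 63 c 433 260 r 25 mean 435 260 n 206 [139. 147. 146.]
[300. 179.] zt 62 c 437 -5 r 26 mean 439 -5 n 219 [139. 147. 146.]
[265. 182.] zt 63 c 434 -100 r 26 mean 436 -99 n 215 [85. 90. 92.]
[429. 190.] zt 63 c 518 327 r 27 mean 521 326 n 237 [139. 147. 146.]
[375. 211.] zt 101 c 576 171 r 13 mean 578 171 n 87 [ 89.  96. 100.]
[342. 213.] zt 101 c 572 87 r 13 mean 573 87 n 83 [ 90.  97. 100.]
[308. 215.] zt 101 c 568 4 r 14 mean 569 4 n 88 [89. 97. 99.]
[274. 218.] zt 101 c 564 -82 r 14 mean 567 -82 n 87 [89. 96. 99.]
[240. 220.] zt 101 c 560 -162 r 14 mean 562 -164 n 90 [88. 94. 97.]
[381. 237.] zt 66 c 646 172 r 26 mean 648 171 n 306 [141. 149. 147.]
```

View pics/t3.png

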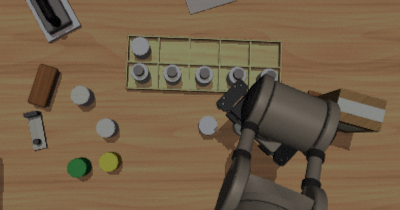

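All five near-row bottles are seated: caps at (140,73) to (268,75) in the picture, tops at 101 like the first one. The tins have not moved. Next is the tin under the gripper, for far-row cell y=-168.

```bash
python3 -m pendant '[{"linear":[0,0,-60],"twist":0},{"linear":[0,0,-115],"twist":0},{"linear":[0,0,-132],"twist":0},{"linear":[0,0,-132],"twist":0}]' && python3 -m pendant '[{"linear":[0,0,0],"twist":0},{"linear":[0,0,0],"twist":0},{"linear":[0,0,0],"twist":0},{"linear":[0,0,0],"twist":0},{"linear":[0,0,60],"twist":0},{"linear":[0,0,132],"twist":0},{"linear":[0,0,132],"twist":0},{"linear":[200,-67,132],"twist":42},{"linear":[200,-67,132],"twist":42},{"linear":[200,-67,132],"twist":42},{"linear":[200,-67,132],"twist":42},{"linear":[200,-67,132],"twist":42},{"linear":[200,-67,132],"twist":42},{"linear":[200,-67,132],"twist":42}]' 255 && python3 -m pendant '[{"linear":[0,0,-60],"twist":0},{"linear":[0,0,-117],"twist":0},{"linear":[0,0,-127],"twist":0},{"linear":[0,0,-127],"twist":0},{"linear":[0,0,-127],"twist":0}]' 255
```

```text
time: 19.7
tool_pos: [433.0, -100.8, 26.4]
tcp_rot: [-3.138, 0.001, 0.793]
contact_force: [-0.3, 0.3, 0.6]
grip_width: 62.8
time: 21.45
tool_pos: [632.9, -167.6, 159.8]
tcp_rot: [-3.141, -0.0, 1.523]
contact_force: [-0.1, 0.2, -2.1]
grip_width: 49.8
time: 22.08
tool_pos: [634.2, -168.2, 34.1]
tcp_rot: [3.14, 0.0, 1.524]
contact_force: [1.0, -0.3, -1.6]
grip_width: 49.2
```

```bash
python3 -m pendant '[{"linear":[0,0,0],"twist":0},{"linear":[0,0,0],"twist":0},{"linear":[0,0,0],"twist":0},{"linear":[0,0,50],"twist":0},{"linear":[0,0,110],"twist":0},{"linear":[0,0,127],"twist":0},{"linear":[-197,162,127],"twist":-42},{"linear":[-197,162,127],"twist":-42},{"linear":[-197,162,127],"twist":-42},{"linear":[-197,162,127],"twist":-42},{"linear":[-197,162,127],"twist":-42},{"linear":[-197,162,127],"twist":-42}]' 80
cat > look.py <<'E'
from find import *
for n in('scene','wrist'):
    c=cap(n);print(n);show([o for o in objs(world(c),c['frame'],box=(300,700,-250,400)) if o[1]<75])
E
python3 look.py
```

```text
time: 23.58
tool_pos: [437.3, -6.1, 159.9]
tcp_rot: [3.141, -0.001, 0.793]
contact_force: [0.8, -0.8, 0.1]
grip_width: 62.8
scene
[412. 141.] zt 63 c 333 333 r 26 mean 334 332 n 171 [ 50. 110.  52.]
[386. 147.] zt 62 c 346 252 r 27 mean 348 251 n 185 [ 55. 160. 170.]
[396. 169.] zt 62 c 434 260 r 25 mean 435 260 n 203 [136. 144. 143.]
[300. 179.] zt 62 c 438 -4 r 26 mean 439 -5 n 217 [84. 89. 92.]
[429. 190.] zt 63 c 519 327 r 26 mean 521 326 n 233 [137. 144. 144.]
[382. 237.] zt 67 c 646 172 r 26 mean 649 171 n 309 [139. 146. 145.]
[239. 247.] zt 67 c 632 -168 r 26 mean 634 -167 n 317 [139. 146. 144.]
wrist
[323. 194.] zt 59 c 437 -5 r 25 mean 436 -4 n 2620 [157. 170. 174.]
```

```bash
python3 -m pendant '[{"linear":[0,1,-60],"twist":0},{"linear":[0,1,-115],"twist":0},{"linear":[0,1,-132],"twist":0},{"linear":[0,1,-132],"twist":0}]' && python3 -m pendant '[{"linear":[0,0,0],"twist":0},{"linear":[0,0,0],"twist":0},{"linear":[0,0,0],"twist":0},{"linear":[0,0,0],"twist":0},{"linear":[0,0,60],"twist":0},{"linear":[0,0,132],"twist":0},{"linear":[0,0,132],"twist":0},{"linear":[200,-79,132],"twist":42},{"linear":[200,-79,132],"twist":42},{"linear":[200,-79,132],"twist":42},{"linear":[200,-79,132],"twist":42},{"linear":[200,-79,132],"twist":42},{"linear":[200,-79,132],"twist":42},{"linear":[200,-79,132],"twist":42}]' 255 && python3 -m pendant '[{"linear":[0,0,-60],"twist":0},{"linear":[0,0,-117],"twist":0},{"linear":[0,0,-127],"twist":0},{"linear":[0,0,-127],"twist":0},{"linear":[0,0,-127],"twist":0}]' 255 && python3 -m pendant '[{"linear":[0,0,0],"twist":0},{"linear":[0,0,0],"twist":0},{"linear":[0,0,0],"twist":0},{"linear":[0,0,50],"twist":0},{"linear":[0,0,110],"twist":0},{"linear":[0,0,127],"twist":0},{"linear":[-203,343,127],"twist":-42},{"linear":[-203,343,127],"twist":-42},{"linear":[-203,343,127],"twist":-42},{"linear":[-203,343,127],"twist":-42},{"linear":[-203,343,127],"twist":-42},{"linear":[-203,343,127],"twist":-42},{"linear":[-203,343,127],"twist":-42},{"linear":[-203,343,127],"twist":-42},{"linear":[-203,343,127],"twist":-42}]' 80; python3 look.py
```

```text
time: 24.18
tool_pos: [436.7, -5.7, 26.2]
tcp_rot: [-3.139, 0.002, 0.791]
contact_force: [-0.2, -0.6, 0.8]
grip_width: 63.1
time: 25.92
tool_pos: [635.8, -83.4, 159.6]
tcp_rot: [-3.141, -0.0, 1.524]
contact_force: [0.2, -0.6, -1.5]
grip_width: 49.4
time: 26.55
tool_pos: [637.2, -84.0, 34.1]
tcp_rot: [3.14, 0.0, 1.524]
contact_force: [-1.0, -0.4, -0.2]
grip_width: 49.9
time: 28.42
tool_pos: [434.1, 258.3, 159.4]
tcp_rot: [3.141, 0.001, 0.791]
contact_force: [-0.6, 0.1, -0.0]
grip_width: 63.1
scene
[408. 140.] zt 63 c 332 330 r 26 mean 331 322 n 92 [ 49.5 109.   47. ]
[386. 147.] zt 63 c 347 254 r 26 mean 347 252 n 178 [ 35.  99. 122.]
[396. 169.] zt 63 c 434 261 r 26 mean 436 260 n 209 [85. 90. 92.]
[429. 190.] zt 63 c 519 326 r 26 mean 521 326 n 236 [139. 146. 146.]
[382. 237.] zt 67 c 647 172 r 26 mean 649 171 n 307 [141. 148. 147.]
[275. 245.] zt 67 c 636 -83 r 26 mean 638 -84 n 315 [141. 148. 147.]
[239. 247.] zt 67 c 633 -168 r 26 mean 634 -167 n 318 [141. 148. 146.]
wrist
[297.  35.] zt 59 c 331 333 r 25 mean 332 333 n 3766 [ 87. 201.  55.]
[240. 125.] zt 59 c 345 252 r 25 mean 345 253 n 3099 [  0. 177. 216.]
[323. 193.] zt 59 c 433 260 r 25 mean 432 261 n 2639 [159. 172. 175.]
[447. 205.] zt 59 c 519 327 r 25 mean 514 329 n 2234 [231. 239. 238.]
```

```bash
python3 -m pendant '[{"linear":[0,1,-60],"twist":0},{"linear":[0,1,-115],"twist":0},{"linear":[0,1,-132],"twist":0},{"linear":[0,1,-132],"twist":0}]' && python3 -m pendant '[{"linear":[0,0,0],"twist":0},{"linear":[0,0,0],"twist":0},{"linear":[0,0,0],"twist":0},{"linear":[0,0,0],"twist":0},{"linear":[0,0,60],"twist":0},{"linear":[0,0,132],"twist":0},{"linear":[0,0,132],"twist":0},{"linear":[207,-260,132],"twist":42},{"linear":[207,-260,132],"twist":42},{"linear":[207,-260,132],"twist":42},{"linear":[207,-260,132],"twist":42},{"linear":[207,-260,132],"twist":42},{"linear":[207,-260,132],"twist":42},{"linear":[207,-260,132],"twist":42},{"linear":[207,-260,132],"twist":42},{"linear":[207,-260,132],"twist":42}]' 255 && python3 -m pendant '[{"linear":[0,0,-60],"twist":0},{"linear":[0,0,-117],"twist":0},{"linear":[0,0,-127],"twist":0},{"linear":[0,0,-127],"twist":0},{"linear":[0,0,-127],"twist":0}]' 255 && python3 -m pendant '[{"linear":[0,0,0],"twist":0},{"linear":[0,0,0],"twist":0},{"linear":[0,0,0],"twist":0},{"linear":[0,0,50],"twist":0},{"linear":[0,0,110],"twist":0},{"linear":[0,0,127],"twist":0},{"linear":[-122,326,127],"twist":-42},{"linear":[-122,326,127],"twist":-42},{"linear":[-122,326,127],"twist":-42},{"linear":[-122,326,127],"twist":-42},{"linear":[-122,326,127],"twist":-42},{"linear":[-122,326,127],"twist":-42},{"linear":[-122,326,127],"twist":-42},{"linear":[-122,326,127],"twist":-42}]' 80; python3 look.py
```

```text
time: 29.02
tool_pos: [433.5, 258.7, 26.4]
tcp_rot: [-3.14, 0.003, 0.79]
contact_force: [-0.4, -0.9, 0.0]
grip_width: 63.0
time: 31.02
tool_pos: [640.0, 1.3, 159.5]
tcp_rot: [-3.141, -0.0, 1.526]
contact_force: [0.1, 0.3, -1.8]
grip_width: 49.8
time: 31.65
tool_pos: [641.2, 0.6, 33.8]
tcp_rot: [3.14, -0.0, 1.525]
contact_force: [0.4, -0.6, -1.8]
grip_width: 49.6
time: 33.4
tool_pos: [518.7, 325.3, 159.1]
tcp_rot: [3.142, 0.001, 0.792]
contact_force: [0.7, 0.1, 0.2]
grip_width: 63.1
scene
[411. 142.] zt 63 c 332 332 r 25 mean 337 327 n 135 [33. 68. 38.]
[386. 147.] zt 63 c 346 253 r 26 mean 348 252 n 178 [ 56. 161. 171.]
[429. 190.] zt 63 c 520 328 r 26 mean 521 326 n 232 [87. 92. 94.]
[382. 237.] zt 67 c 647 172 r 26 mean 649 171 n 306 [143. 151. 149.]
[310. 242.] zt 67 c 640 0 r 25 mean 642 0 n 308 [145. 152. 150.]
[275. 245.] zt 66 c 636 -83 r 26 mean 638 -84 n 312 [144. 151. 149.]
[239. 247.] zt 67 c 632 -167 r 26 mean 634 -167 n 316 [143. 151. 149.]
wrist
[156.  24.] zt 60 c 332 332 r 25 mean 336 330 n 3125 [ 50. 125.  27.]
[107. 108.] zt 59 c 346 253 r 25 mean 347 254 n 3403 [  0. 240. 241.]
[324. 194.] zt 59 c 519 327 r 25 mean 518 328 n 2636 [161. 174. 178.]
```

```bash
python3 -m pendant '[{"linear":[0,1,-60],"twist":0},{"linear":[0,1,-115],"twist":0},{"linear":[0,1,-132],"twist":0},{"linear":[0,1,-132],"twist":0}]' && python3 -m pendant '[{"linear":[0,0,0],"twist":0},{"linear":[0,0,0],"twist":0},{"linear":[0,0,0],"twist":0},{"linear":[0,0,0],"twist":0},{"linear":[0,0,60],"twist":0},{"linear":[0,0,132],"twist":0},{"linear":[0,0,132],"twist":0},{"linear":[126,-243,132],"twist":42},{"linear":[126,-243,132],"twist":42},{"linear":[126,-243,132],"twist":42},{"linear":[126,-243,132],"twist":42},{"linear":[126,-243,132],"twist":42},{"linear":[126,-243,132],"twist":42},{"linear":[126,-243,132],"twist":42},{"linear":[126,-243,132],"twist":42},{"linear":[126,-243,132],"twist":42}]' 255 && python3 -m pendant '[{"linear":[0,0,-60],"twist":0},{"linear":[0,0,-117],"twist":0},{"linear":[0,0,-127],"twist":0},{"linear":[0,0,-127],"twist":0},{"linear":[0,0,-127],"twist":0}]' 255 && python3 -m pendant '[{"linear":[0,0,0],"twist":0},{"linear":[0,0,0],"twist":0},{"linear":[0,0,0],"twist":0},{"linear":[0,0,50],"twist":0},{"linear":[0,0,110],"twist":0},{"linear":[0,0,170],"twist":0},{"linear":[0,0,227],"twist":0},{"linear":[-145,-83,227],"twist":0},{"linear":[-145,-83,227],"twist":0},{"linear":[-145,-83,227],"twist":0},{"linear":[-145,-83,227],"twist":0},{"linear":[-145,-83,227],"twist":0}]' 80; python3 look.py
python3 - <<'E'
from find import *
c=cap('top');f=c['frame'];W=world(c);cv2.imwrite('pics/t4.png',np.vstack([cv2.resize(f[90:300,120:520],None,fx=1.5,fy=1.5),cv2.resize(cap('scene')['frame'][100:300,40:440],None,fx=1.5,fy=1.5)][::1]))
m=(W[...,2]>5)&(W[...,2]<20)&(W[...,1]<-230)&(W[...,1]>-450)&(W[...,0]>380)&(W[...,0]<620)
P=W[m]; print(m.sum(),cv2.minAreaRect(P[:,:2].astype(np.float32)))
c=cap('scene');W2=world(c)
for z0,z1 in((6,14),(182,200)):
    m=(W2[...,2]>z0)&(W2[...,2]<z1)&(W2[...,1]<-230)&(W2[...,1]>-450)&(W2[...,0]>380)&(W2[...,0]<620)
    P=W2[m]; print(z0,m.sum(),cv2.minAreaRect(P[:,:2].astype(np.float32)),cv2.boxPoints(cv2.minAreaRect(P[:,:2].astype(np.float32))).round())
m=(W[...,2]>182)&(W[...,2]<200)&(W[...,1]<-230)&(W[...,0]>380)&(W[...,0]<620)&(W[...,1]>-450)
P=W[m]; print(m.sum(),cv2.minAreaRect(P[:,:2].astype(np.float32)),cv2.boxPoints(cv2.minAreaRect(P[:,:2].astype(np.float32))).round())
E
```

```text
time: 34.0
tool_pos: [519.2, 326.2, 27.6]
tcp_rot: [-3.141, 0.001, 0.79]
contact_force: [-0.2, 0.5, 1.0]
grip_width: 63.0
time: 36.0
tool_pos: [644.4, 85.2, 159.8]
tcp_rot: [-3.141, -0.0, 1.526]
contact_force: [-0.6, -0.1, -1.8]
grip_width: 49.5
time: 36.62
tool_pos: [645.1, 84.4, 33.4]
tcp_rot: [3.141, -0.0, 1.525]
contact_force: [0.7, -0.7, -1.7]
grip_width: 49.1
time: 38.12
tool_pos: [500.7, 1.0, 260.2]
tcp_rot: [3.14, -0.0, 1.524]
contact_force: [0.5, -0.1, 0.5]
grip_width: 62.9
scene
[412. 141.] zt 63 c 334 334 r 26 mean 334 331 n 173 [ 51. 110.  53.]
[386. 147.] zt 63 c 346 254 r 26 mean 348 252 n 183 [ 56. 161. 171.]
[381. 237.] zt 66 c 646 171 r 26 mean 648 171 n 303 [139. 147. 145.]
[345. 240.] zt 67 c 645 84 r 26 mean 647 84 n 308 [140. 147. 145.]
[310. 242.] zt 67 c 640 0 r 26 mean 642 0 n 308 [140. 147. 145.]
[275. 245.] zt 67 c 636 -83 r 26 mean 638 -84 n 310 [140.  146.5 145. ]
[239. 247.] zt 66 c 632 -167 r 26 mean 634 -167 n 318 [139. 146. 145.]
wrist
[556.  20.] zt 59 c 346 252 r 26 mean 349 250 n 1888 [  0. 233. 235.]
[624.  12.] zt 59 c 344 322 r 19 mean 344 320 n 612 [ 51. 137.  20.]
[265. 292.] zt 64 c 644 -78 r 23 mean 644 -78 n 536 [216. 226. 225.]
[327. 291.] zt 63 c 641 1 r 25 mean 646 1 n 718 [221. 230. 229.]
[385. 293.] zt 63 c 653 74 r 21 mean 652 73 n 377 [218. 228. 227.]
164 ((497.1045837402344, -339.1291809082031), (238.16888427734375, 212.74058532714844), 1.6674948930740356)
6 367 ((517.0018310546875, -332.4578552246094), (120.66754913330078, 199.59788513183594), 12.620725631713867) [[ 436. -248.]
 [ 480. -443.]
 [ 598. -417.]
 [ 554. -222.]]
182 1247 ((463.113525390625, -346.75732421875), (113.57946014404297, 78.33545684814453), 73.1435317993164) [[ 409. -390.]
 [ 484. -412.]
 [ 517. -304.]
 [ 442. -281.]]
1582 ((462.719482421875, -347.7654113769531), (112.29045104980469, 74.45050048828125), 74.06153869628906) [[ 412. -392.]
 [ 483. -412.]
 [ 514. -304.]
 [ 442. -284.]]
```

View pics/t4.png

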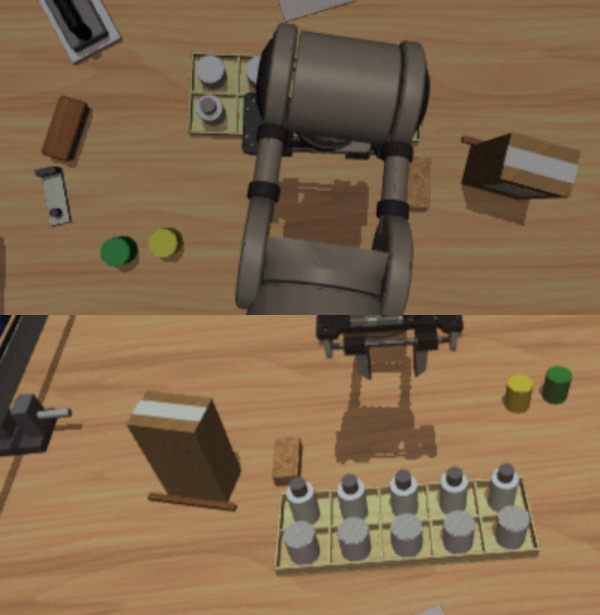

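The crate is complete: near-row caps and far-row tins fill all ten cells at (300,500) to (510,530) in the lower picture. The carton is upright at (185,450) with the batten behind it, and its top centre measures (463,-347) with x axis -16°. I'll bring shut fingers in front of its face, high up.

```bash
python3 -m pendant '[{"linear":[-116,-325,0],"twist":-13},{"linear":[-116,-325,0],"twist":-13},{"linear":[-116,-325,0],"twist":-13},{"linear":[-116,-325,0],"twist":-13},{"linear":[-116,-325,0],"twist":-13},{"linear":[-116,-325,0],"twist":-13},{"linear":[-116,-325,0],"twist":-13},{"linear":[-116,-325,0],"twist":-13},{"linear":[-116,-325,-55],"twist":-13},{"linear":[-116,-325,-105],"twist":-13},{"linear":[-116,-325,-105],"twist":-13},{"linear":[-116,-325,-105],"twist":-13}]' 255
python3 - <<'E'
from h import *
f=cap('top')['frame'];g=cap('scene')['frame']
cv2.imwrite('pics/c1.png',np.vstack([cv2.resize(f[130:280,330:530],None,fx=2,fy=2),cv2.resize(g[100:240,80:280],None,fx=2,fy=2)]))
E
```

```text
time: 39.88
tool_pos: [385.1, -324.2, 156.6]
tcp_rot: [3.139, 0.001, 1.299]
contact_force: [0.4, -0.1, 1.0]
grip_width: 0.3
```

View pics/c1.png

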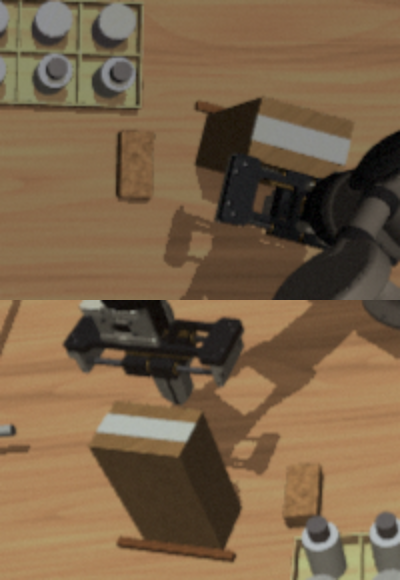

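```bash
python3 -m pendant '[{"linear":[20,-6,0],"twist":0},{"linear":[29,-8,0],"twist":0},{"linear":[38,-11,0],"twist":0},{"linear":[48,-14,0],"twist":0},{"linear":[58,-17,0],"twist":0},{"linear":[67,-19,0],"twist":0},{"linear":[77,-22,0],"twist":0}]'
python3 - <<'E'
from h import *
f=cap('top')['frame'];g=cap('scene')['frame']
cv2.imwrite('pics/c2.png',np.vstack([cv2.resize(f[130:280,330:530],None,fx=2,fy=2),cv2.resize(g[100:240,80:280],None,fx=2,fy=2)]))
E
```

```text
time: 40.85
tool_pos: [461.4, -346.2, 154.7]
tcp_rot: [-3.141, -0.0, 1.298]
contact_force: [-0.5, 0.5, 0.5]
grip_width: 0.3
```

View pics/c2.png

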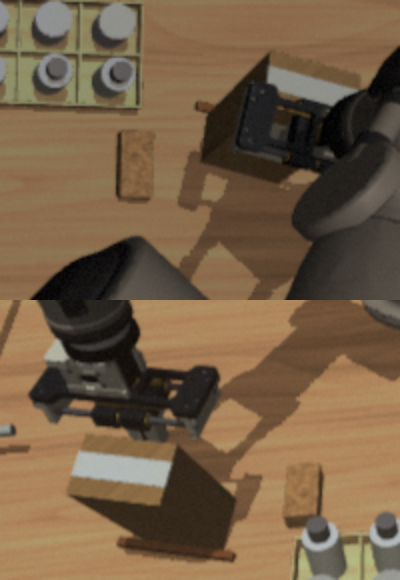

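The carton is tilting evenly about the batten: its top edge, at (120,470) in the lower picture, has moved over it, square. I'll push past balance, let it settle, and back off.

```bash
python3 -m pendant '[{"linear":[8,-2,0],"twist":0},{"linear":[16,-5,0],"twist":0},{"linear":[24,-7,0],"twist":0},{"linear":[32,-9,0],"twist":0},{"linear":[40,-11,0],"twist":0},{"linear":[48,-14,0],"twist":0},{"linear":[48,-14,0],"twist":0},{"linear":[48,-14,0],"twist":0},{"linear":[48,-14,0],"twist":0},{"linear":[48,-14,0],"twist":0},{"linear":[48,-14,0],"twist":0},{"linear":[48,-14,0],"twist":0}]' && python3 -m pendant '[{"linear":[-40,12,60],"twist":0},{"linear":[-90,25,100],"twist":0},{"linear":[-90,80,100],"twist":0},{"linear":[-90,140,100],"twist":0},{"linear":[-90,200,100],"twist":0},{"linear":[-90,200,100],"twist":0},{"linear":[-90,200,100],"twist":0}]'
python3 - <<'E'
from find import *
c=cap('top');f=c['frame'];W=world(c);g=cap('scene')['frame']
cv2.imwrite('pics/c3.png',np.vstack([cv2.resize(f[90:290,130:530],(600,300)),cv2.resize(g[100:300,40:440],(600,300))]))
m=(W[...,2]>55)&(W[...,2]<115)&(W[...,1]<-230)&(W[...,1]>-480)&(W[...,0]>380)&(W[...,0]<750)
P=W[m]; print(m.sum(),cv2.minAreaRect(P[:,:2].astype(np.float32)),np.percentile(P[:,2],[2,50,98]))
show(objs(W,f,box=(300,700,-220,400)))
E
```

```text
time: 42.45
tool_pos: [508.8, -360.1, 154.8]
tcp_rot: [3.142, -0.0, 1.297]
contact_force: [-0.2, 0.6, 0.2]
grip_width: 0.2
time: 43.32
tool_pos: [419.1, -160.3, 255.1]
tcp_rot: [3.141, 0.001, 1.298]
contact_force: [-0.1, -0.5, -0.6]
grip_width: 0.4
1841 ((601.1995849609375, -387.486572265625), (112.31509399414062, 130.50357055664062), 73.92228698730469) [63.2429391  78.27469556 83.94087606]
[260. 137.] zt 65 c 646 170 r 25 mean 646 170 n 281 [141. 138. 137.]
[293. 137.] zt 66 c 644 83 r 25 mean 644 83 n 275 [142. 138. 137.]
[325. 139.] zt 66 c 639 -1 r 25 mean 639 -1 n 276 [141. 138. 137.]
[356. 140.] zt 66 c 635 -85 r 25 mean 635 -85 n 275 [138. 138. 137.]
[388. 141.] zt 66 c 632 -168 r 25 mean 631 -168 n 276 [132. 138. 137.]
[260. 162.] zt 100 c 576 170 r 13 mean 576 170 n 84 [96.  95.  97.5]
[292. 164.] zt 101 c 571 86 r 13 mean 571 86 n 84 [101. 106. 108.]
[324. 165.] zt 100 c 567 3 r 13 mean 567 3 n 83 [106. 106. 106.]
[357. 166.] zt 101 c 565 -83 r 13 mean 564 -83 n 81 [ 97. 101. 103.]
[388. 168.] zt 101 c 559 -165 r 12 mean 559 -165 n 81 [92.  93.5 96. ]
[229. 252.] zt 61 c 345 251 r 25 mean 345 251 n 301 [ 55. 138. 136.]
[197. 258.] zt 61 c 331 331 r 25 mean 331 331 n 302 [ 53. 101.  44.]
```

View pics/c3.png

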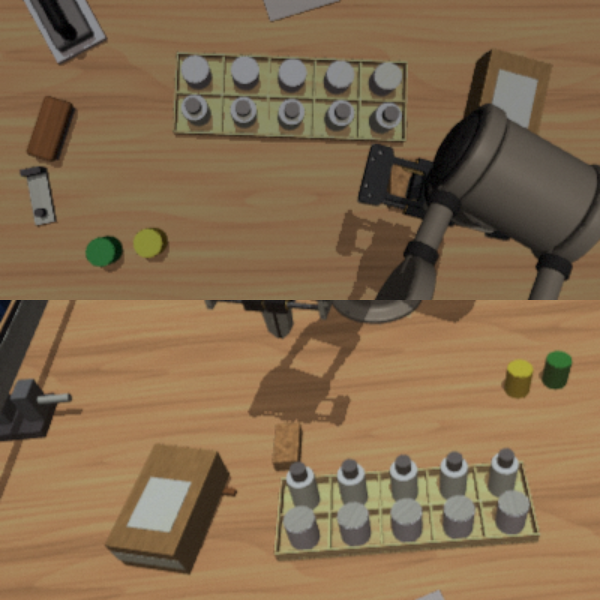

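The carton lies on its back, panel up at (160,505), across the batten whose end shows at (230,490). All ten cells are filled, the tools look unmoved, and the arm is clear. Handing in.

```bash
python3 -c "
from plant import bot
print(bot.close_job())"
```

```text
the job is handed in; nothing more can be done
None
```

The job is done and handed in at about 43 s of the 210 s allowed. All four bottles stand in the near row and all four tins in the far row, one to a cell. The carton was then tipped over the batten and lies on its back with the panel up.

- **Crate:** In the last pictures each bottle and tin stood upright within about 2–3 mm of its cell centre. Their tops were level with the two that were already there, which had not moved.
- **Carton:** Its upper face measured about 63–84 mm high, sloping slightly as expected. I did not measure how far its bottom end lies from the batten.
- **Bystanders:** The green and yellow tins had not moved by measurement. The cork block, brush and file holder looked untouched, but I checked those only by eye.
- **Forces and knocks:** Force readings at the end of each move stayed under about 2 N, with no reading taken between. I saw no tin knocked aside. No check failed or disagreed beyond the 2 mm camera calibration.

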